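Scrub the process cups with the bottle brush

ROBOT

A 6-joint arm with a two-finger parallel gripper is mounted at the origin on a cart in front of the work surface, level with it; the furniture and walls round the work are solid. World frame = base frame: x ahead of the robot, y to its left, z up, the work surface at z = 0. Lengths are in m, angles in rad, forces in N, time in s.
With the tool pointing down it reaches from about 0.325 to 0.775 m from the base axis. Payload 9.3 kg.
Tool frame: the origin (TCP) lies midway between the tips of the shut fingers; the grasp point (between the pads) lies env.grasp_offset behind it (env.grasp_offset is the distance from the TCP to the grasp point, in m); z points along the fingers, y is the line along which they close (so a half turn about z gives the same grasp; the last joint's range is limited). The gripper opens to 85 mm and grips with 20 to 120 N. Pads are 22 mm wide; open, the fingers measure 114 mm over their backs; the gripper's body (76 mm by 85 mm) begins 54 mm behind the grasp point. The pads swing forward as they close: fully open they stand 13 mm farther back than shut.
Start: joints at [1.131, 0.259, 0.021, 1.334, 0, 1.418], TCP at [0.156, 0.528, 0.231] pointing down, gripper open.
Joint ranges: [-3.04, 3.04], [-0.91, 1.82], [-1.04, 1.36], [-1.92, 1.95], [-1.52, 1.45], [-3.14, 3.14]. Speed limits (rad/s): [2.22, 2.22, 2.79, 3.14, 3.14, 3.14].

INTERFACE

Orientations are given as a 3x3 rotation matrix whose columns are the frame's x, y, z axes.
In Python, from bench import env, vision gives the robot as it stands.
- The arm moves only by the shell command python3 -m crank 'ROWS' [OPENING] [FORCE]. ROWS is JSON, one flat list of numbers, 6 for each row, row after row: the shift along the world's x, y, z in cm, then the turn, a rotation vector about the world's x, y, z in rad. In form: [tx, ty, tz, rx, ry, rz, tx, ty, tz, rx, ry, rz, ...]. A call has 1 to 10 rows; each row shifts and turns the commanded pose from where the row before left it; what a row does not reach is not made up. A row lasts 1/8 s, in which the tool goes at most 62.5 mm and 10.7 degrees, less where a joint would pass 70% of its speed; a pose out of reach is approached as far as the arm can. A call with a gripper value outside its range is refused whole. OPENING is the opening in per cent of the stroke, from 0 (shut) to 100 (fully open), set as the call begins (- or left out, the last holds). The fingers move at their own pace and stop on an object; FORCE is the grip in N (left out, the last holds). Time passes only in rows, so rows that do not move let the fingers close. It gives the time, the measured TCP pose, the force, the opening and the grip force at its end, in the units of the state.
- env.get_state(): the state, without advancing time (a new reading comes with each control period).
- vision.read_camera(name): name is "scene" or "top"; returns a dict with "frame" (384x512x3 uint8, red, green, blue), "depth" (384x512 float32, m along the optical axis (not along the pixel's ray), 0 where there is no reading), "K" (3x3 intrinsics, pixels), "R" (3x3) and "t" (3): a world point X has camera coordinates R X + t. Camera axes: x right, y down, z forward; pixel columns grow to the right and rows downward; lengths in m; the calibration is good to about 2 mm. A picture is of the moment at which its call begins.
- env.finish_job(): hands the job in; it is judged then, once.
The state is a dict: "t": time; "qpos": joint angles; "joint_velocities": joint speeds; "joint_torque": joint torques, N m; "ee_pos": TCP position; "eef_rot": TCP orientation; "ft_force": force on the tool from outside, world axes, zero at the start; "torque": the same for the moment, N m; "gripper_width": finger opening in m; "gripper_force": force on a finger pad.
Only numpy, scipy, OpenCV 4.12 (cv2) and the standard library are available. Lean on these libraries where they do the work, as an engineer would, in place of code of your own. Each camera call takes 0.05 s, during which the arm holds its last target. There are 200 camera calls.

TASK

Take every coloured cup out of the divided grey bin, stand it upright and fully on the black draining mat and scrub its inside there with the long brush, cleanest cup first: white, then blue, then red, as far as they are present. In each cup push the brush right down to the bottom, draw it up until its tip is near the rim and push it right down to the bottom again. At the end all cups must stand upright on the floor of the bin again, one to a compartment (any one), the brush must hang upright in the slot of its stand, and the other things on the bench must be where they were.

Things in the scene. Friction and masses are not known exactly. Their poses are not given: they have to be found in the camera images.
- cup_white: white plastic cup, open at the top, 53 mm outside diameter (50 mm at the foot), 85 mm high, wall 3 mm (inside diameter 47 mm), inner floor 5 mm above the underside, about 0.15 kg. Origin: centre of the underside; z up through the mouth. May be absent. At the start it stands upright in some compartment of the bin (any order), on the bin's floor.
- cup_blue: blue plastic cup, open at the top, 53 mm outside diameter (50 mm at the foot), 85 mm high, wall 3 mm (inside diameter 47 mm), inner floor 5 mm above the underside, about 0.15 kg. Origin: centre of the underside; z up through the mouth. May be absent. At the start it stands upright in some compartment of the bin (any order), on the bin's floor.
- cup_red: red plastic cup, open at the top, 53 mm outside diameter (50 mm at the foot), 85 mm high, wall 3 mm (inside diameter 47 mm), inner floor 5 mm above the underside, about 0.15 kg. Origin: centre of the underside; z up through the mouth. May be absent. At the start it stands upright in some compartment of the bin (any order), on the bin's floor.
- bin: fixed grey open bin, 100 mm (x) by 275 mm (y), walls 26 mm high and 4 mm thick, floor 4 mm thick; two dividers make three compartments in a row along its own y, centres at y = -0.0895, 0 and +0.0895 m. Origin: centre of the underside, z up. It may stand left or right of the middle.
- mat: fixed flat black rubber mat with thin grey ribs, 160 mm (x) by 300 mm (y), 2 mm thick, on the other side of the middle from the bin. Origin: centre of the underside, z up.
- brush: long brush, 0.06 kg, hanging upright. Origin: underside centre of its round green collar (30 mm wide, 5 thick); z up along the handle. Above it a square green handle 18x18 mm (faces along own x, y), top at z = 64 mm: grip it there from above. Below, an 8 mm wire shaft to the tip at z = -120 mm; the lowest 66 mm carry yellow bristles, 37 mm wide, soft but for a firm 20 mm core
- brush_tip (a point): lowest end of the brush, on its axis, 120 mm below the brush's origin
- brush_stand: fixed stand 150 mm high. Origin: at bench height under the slot's seat; x points from slot mouth to post, z up. Base 110 (x) by 90 mm, 10 thick; post from x = +43 mm; at the top a level fork, slot 14 mm wide, open to -x, closed at x = +7.5 mm; prongs end at x = -21 mm with lips 4 mm high. Collar rests on the prongs behind the lips: raise the brush over 4 mm, then draw it out along -x
- stand_seat (a point): where the origin of the hanging brush belongs: on the slot's middle line, on the upper face of the fork, 150 mm above the stand's origin
- pp_bottle_4: bystander: clear plastic bottle, 60 mm diameter, 108 mm high; origin at the centre of the underside
- beaker_2: bystander: glass beaker, 63 mm diameter, 80 mm high; origin at the centre of the underside
- marker_1: bystander: marker pen with a blue cap, 128 mm long, lying in the middle between bin and mat, along x; origin at its underside's centre

How it is judged:
On the way, in this order (a step that is already met when the one before it is completed fails the run):
1. the brush tip reaches the bottom of the white cup, which stands on the mat (horizontal distance between brush_tip and cup_white below 0.022 m and x of cup_white in the frame of mat between -0.065 and 0.065 m and y of cup_white in the frame of mat between -0.135 and 0.135 m and height (world z) of cup_white between -0.003 and 0.008 m and angle between cup_white's own z axis and vertical below 0.12 rad and z of brush_tip in the frame of cup_white between 0 and 0.022 m), for 0.1 s.
2. the brush is drawn up the white cup to its upper part (horizontal distance between brush_tip and cup_white below 0.022 m and x of cup_white in the frame of mat between -0.065 and 0.065 m and y of cup_white in the frame of mat between -0.135 and 0.135 m and height (world z) of cup_white between -0.003 and 0.008 m and angle between cup_white's own z axis and vertical below 0.12 rad and z of brush_tip in the frame of cup_white above 0.052 m), for 0.05 s.
3. the brush is pushed to the bottom of the white cup again (all of step 1), for 0.1 s.
4. the brush tip reaches the bottom of the blue cup, which stands on the mat (horizontal distance between brush_tip and cup_blue below 0.022 m and x of cup_blue in the frame of mat between -0.065 and 0.065 m and y of cup_blue in the frame of mat between -0.135 and 0.135 m and height (world z) of cup_blue between -0.003 and 0.008 m and angle between cup_blue's own z axis and vertical below 0.12 rad and z of brush_tip in the frame of cup_blue between 0 and 0.022 m), for 0.1 s.
5. the brush is drawn up the blue cup to its upper part (horizontal distance between brush_tip and cup_blue below 0.022 m and x of cup_blue in the frame of mat between -0.065 and 0.065 m and y of cup_blue in the frame of mat between -0.135 and 0.135 m and height (world z) of cup_blue between -0.003 and 0.008 m and angle between cup_blue's own z axis and vertical below 0.12 rad and z of brush_tip in the frame of cup_blue above 0.052 m), for 0.05 s.
6. the brush is pushed to the bottom of the blue cup again (all of step 4), for 0.1 s.
7. the brush tip reaches the bottom of the red cup, which stands on the mat (horizontal distance between brush_tip and cup_red below 0.022 m and x of cup_red in the frame of mat between -0.065 and 0.065 m and y of cup_red in the frame of mat between -0.135 and 0.135 m and height (world z) of cup_red between -0.003 and 0.008 m and angle between cup_red's own z axis and vertical below 0.12 rad and z of brush_tip in the frame of cup_red between 0 and 0.022 m), for 0.1 s.
8. the brush is drawn up the red cup to its upper part (horizontal distance between brush_tip and cup_red below 0.022 m and x of cup_red in the frame of mat between -0.065 and 0.065 m and y of cup_red in the frame of mat between -0.135 and 0.135 m and height (world z) of cup_red between -0.003 and 0.008 m and angle between cup_red's own z axis and vertical below 0.12 rad and z of brush_tip in the frame of cup_red above 0.052 m), for 0.05 s.
9. the brush is pushed to the bottom of the red cup again (all of step 7), for 0.1 s.
At the end, for the whole second after the job is handed in: Each cup was brushed on the mat (bottom, up, bottom) in order, and now stands upright within 0.12 rad on the floor of a bin compartment (underside under 10 mm above the bench); the brush hangs within 0.12 rad of upright, its origin within 12 mm of the seat; all at rest (x of cup_white in the frame of bin between -0.04 and 0.04 m and y of cup_white in the frame of bin between -0.125 and 0.125 m and z of cup_white in the frame of bin between 0 and 0.01 m and angle between each of cup_white, cup_blue, cup_red, brush's own z axis and vertical below 0.12 rad and linear speed of each of cup_white, cup_blue, cup_red below 0.02 m/s and x of cup_blue in the frame of bin between -0.04 and 0.04 m and y of cup_blue in the frame of bin between -0.125 and 0.125 m and z of cup_blue in the frame of bin between 0 and 0.01 m and x of cup_red in the frame of bin between -0.04 and 0.04 m and y of cup_red in the frame of bin between -0.125 and 0.125 m and z of cup_red in the frame of bin between 0 and 0.01 m and distance between brush and stand_seat below 0.012 m and linear speed of brush below 0.03 m/s); the robot touches nothing.
It fails at once if a bystander (bottle, beaker or marker) is shifted more than 30 mm (distance of any of pp_bottle_4, beaker_2, marker_1 from where it was at the start of the episode above 0.03 m).
Of cup_white, cup_blue, cup_red only 2 to 3 are there at a start; the rules pass over those that are not, and their reading is None.
At some moment in a run one of cup_white, cup_blue, cup_red may be knocked a few centimetres aside while the robot is not near it.
It also fails if it takes over 210 s, if anything falls off the work surface, if the arm or the gripper's body presses on something with over 40 N, if the wrist force passes 120 N, or if a joint passes its speed limit or range.

## Working session

There is one attempt and no reset: what is moved stays moved. The work goes in short steps, Python scripts to look and compute and a shell command to move; the robot and the scene stay as the last step left them, time stands still between calls to the robot, and variables do not carry over. Pictures are saved under pics/ and viewed, at most 14 in all, crops included, and the job is handed in when it is done.

```bash
ls; mkdir -p pics
python3 - <<'E'
from bench import env, vision
import cv2, numpy as np
s=env.get_state(); print(s, env.grasp_offset)
for n in("top","scene"):
    c=vision.read_camera(n); cv2.imwrite(f"pics/{n}0.png",cv2.resize(c["frame"][:,:,::-1],(768,576)))
    np.savez(f"{n}0.npz",**c); print(n,c["K"].tolist(),c["R"].round(3).tolist(),c["t"])
E
```

```text
pics
{'t': 0.0, 'qpos': array([1.13140146e+00, 2.59171331e-01, 2.07277028e-02, 1.33371203e+00,
       4.61257245e-07, 1.41818808e+00]), 'joint_velocities': array([-0.00039136, -0.000657  ,  0.00062345, -0.00034177,  0.00048573,
       -0.00033818]), 'joint_torque': array([-5.81271997e-04, -5.55637407e+01,  3.44531751e+01,  1.37402338e-02,
       -2.51918946e-04,  2.08030730e-05]), 'ee_pos': array([0.15545776, 0.52725699, 0.23066411]), 'eef_rot': array([[-9.59157738e-01,  2.82871170e-01, -5.78665777e-04],
       [ 2.82871686e-01,  9.59156972e-01, -1.23001080e-03],
       [ 2.07096722e-04, -1.34346254e-03, -9.99999076e-01]]), 'ft_force': array([0.40247358, 0.32720317, 0.06417854]), 'torque': array([-0.01668525, -0.01090742, -0.00278021]), 'gripper_force': 0.0, 'gripper_width': 0.08540096685087624} 0.0187
top [[456.26989482509396, 0.0, 249.07205483495784], [0.0, 456.26989482509396, 193.11566065152545], [0.0, 0.0, 1.0]] [[-0.018, -1.0, -0.013], [-0.991, 0.02, -0.135], [0.135, 0.01, -0.991]] [0.01354804 0.60440142 1.4619737 ]
scene [[403.9899994283346, 0.0, 255.73825347361782], [0.0, 403.9899994283346, 195.18063911557581], [0.0, 0.0, 1.0]] [[-0.729, -0.685, 0.005], [-0.516, 0.545, -0.662], [0.45, -0.485, -0.75]] [0.4487166  0.39499933 0.78304915]
```

View pics/top0.png

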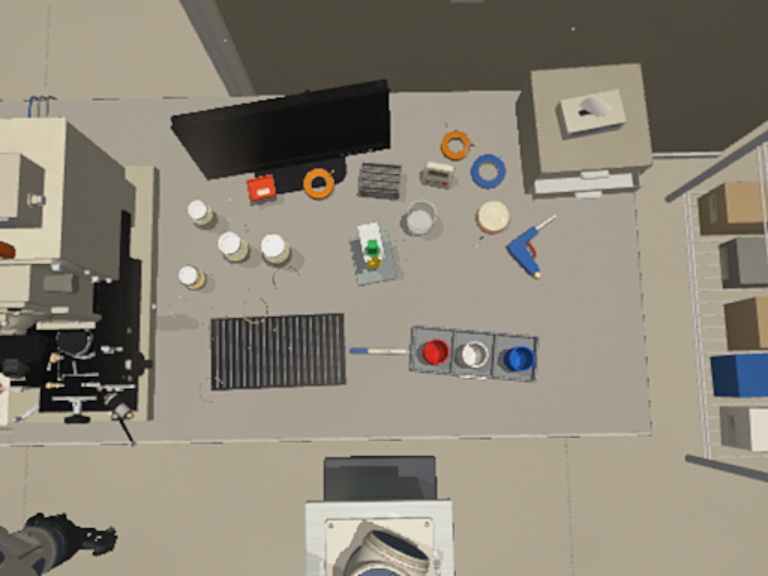

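View pics/scene0.png

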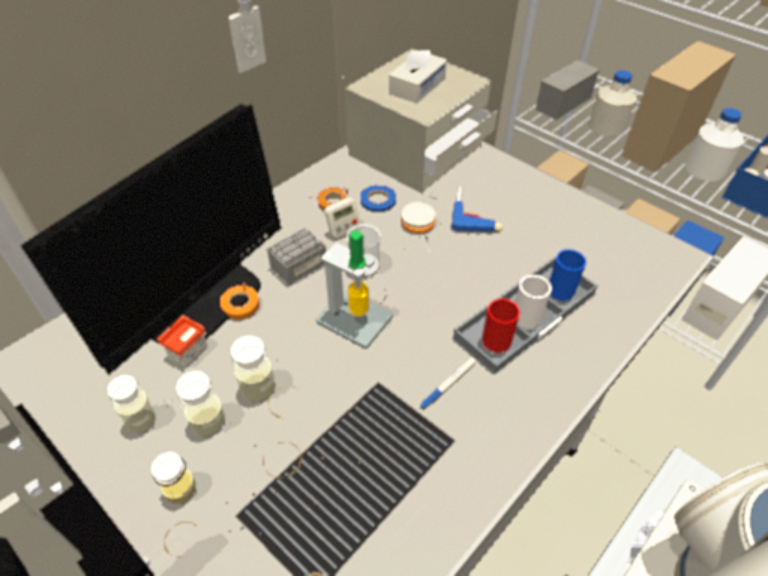

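Top view (768×576): red cup at (435,352), white (473,354), blue (519,358) in the bin; mat at x 211–345, y 315–388; stand at about (373,258) with its mouth facing the robot; beaker (420,218); marker (378,351).

```bash
cat > h.py <<'E'
import numpy as np, cv2
from scipy.optimize import least_squares
from bench import env, vision
def cloud(c):
    v,u=np.indices(c["depth"].shape); d=c["depth"]; K=c["K"]
    P=np.stack([(u-K[0,2])/K[0,0]*d,(v-K[1,2])/K[1,1]*d,d],-1)
    W=(P-c["t"])@c["R"]; W[d==0]=np.nan; return W
def ray(c,u,v,z):   # pixel -> world at height z
    K=c["K"]; r=c["R"].T@np.array([(u-K[0,2])/K[0,0],(v-K[1,2])/K[1,1],1]); o=-c["R"].T@c["t"]
    return o+r*(z-o[2])/r[2]
def masks(f):
    h,s,v=cv2.split(cv2.cvtColor(f,cv2.COLOR_RGB2HSV)); h=h.astype(int)
    return dict(red=((h<6)|(h>174))&(s>170)&(v>70), blue=(h>105)&(h<125)&(s>170)&(v>50),
      green=(h>50)&(h<80)&(s>130), white=(s<40)&(v>135))
def circ(P,r):
    f=lambda p:np.hypot(P[:,0]-p[0],P[:,1]-p[1])-r
    s=least_squares(f,np.nanmedian(P[:,:2],0),loss="soft_l1",f_scale=.002); return s.x,np.abs(s.fun).mean()
def cups(c,box,zr=(.075,.1)):
    """rim centre of each cup whose rim points lie in world box x0,x1,y0,y1 and heights zr"""
    W=cloud(c); m=masks(c["frame"]); o={}
    for k in("white","blue","red"):
        q=m[k]&(W[...,2]>zr[0])&(W[...,2]<zr[1])&(W[...,0]>box[0])&(W[...,0]<box[1])&(W[...,1]>box[2])&(W[...,1]<box[3])
        if q.sum()>12:
            x,e=circ(W[q],.025); o[k]=(x.round(4),round(e,4),int(q.sum()),np.nanmedian(W[q][:,2]).round(4))
    return o
E
python3 - <<'E'
from h import *
for n in("top","scene"):
    c=dict(np.load(n+"0.npz")); print(n,cups(c,(.25,.6,-.5,.05)))
    W=cloud(c); m=masks(c["frame"]); z=W[...,2]
    g=m["green"]&(z>.205)&(z<.225)
    print("handletop",np.nanmedian(W[g],0).round(4),g.sum())
    near=(W[...,0]>.45)&(W[...,0]<.75)&(W[...,1]>-.1)&(W[...,1]<.1)
    for a,b in((.14,.16),(.005,.02)):
        q=near&(z>a)&(z<b); P=W[q][:,:2]; print("stand",a,len(P),np.median(P,0).round(4),cv2.minAreaRect((P*1000).astype(np.float32)))
    q=(z>.018)&(z<.032)&(W[...,0]>.25)&(W[...,0]<.52)&(W[...,1]>-.45)&(W[...,1]<.0)
    print("bin",q.sum(),cv2.minAreaRect((W[q][:,:2]*1000).astype(np.float32)))
    f=c["frame"]; q=(abs(z)<.012)&(f.max(-1)<60)&(W[...,1]>.05)&(W[...,1]<.45)&(W[...,0]>.25)&(W[...,0]<.6)
    print("mat",q.sum(),cv2.minAreaRect((W[q][:,:2]*1000).astype(np.float32)))
    q=(z>.06)&(z<.12)&(W[...,0]>.45)&(W[...,0]<.85)&(W[...,1]>-.35)&(W[...,1]<.4)
    k,l,st,ce=cv2.connectedComponentsWithStats(q.astype(np.uint8))
    for i in range(1,k):
        if st[i,4]>40: P=W[l==i]; print("obj",np.median(P,0).round(3),P[:,2].max().round(3),st[i,4],np.ptp(P[:,:2],axis=0).round(3))
c=dict(np.load("top0.npz")); x=c["frame"][130:200,220:290,::-1]; x2=c["frame"][205:265,260:375,::-1]
cv2.imwrite("pics/s1.png",np.vstack([cv2.resize(x,(560,280*2),interpolation=2)]))
s=dict(np.load("scene0.npz")); cv2.imwrite("pics/s2.png",cv2.resize(s["frame"][145:240,200:290,::-1],(560,590),interpolation=2))
E
```

```text
top {'white': (array([ 0.4573, -0.2083]), np.float64(0.0009), 62, np.float64(0.0882)), 'blue': (array([ 0.4471, -0.3055]), np.float64(0.0009), 58, np.float64(0.0861)), 'red': (array([ 0.4643, -0.1279]), np.float64(0.0008), 40, np.float64(0.088))}
handletop [0.6699 0.0016 0.2142] 33
stand 0.14 267 [0.6964 0.006 ] ((688.8973999023438, 4.045854568481445), (77.93428039550781, 41.17015075683594), 10.064805030822754)
stand 0.005 1141 [6.353e-01 5.000e-04] ((600.7988891601562, -1.477142333984375), (197.38619995117188, 299.57733154296875), 89.42550659179688)
bin 421 ((462.4659423828125, -197.21697998046875), (311.92327880859375, 103.08435821533203), 83.97835540771484)
mat 1548 ((476.7933349609375, 220.6377410888672), (156.60174560546875, 297.1567077636719), 1.6629596948623657)
obj [ 0.829 -0.346  0.087] 0.118 54 [0.047 0.006]
obj [0.776 0.375 0.099] 0.11 166 [0.042 0.041]
obj [ 0.773 -0.107  0.076] 0.091 86 [0.061 0.059]
obj [0.7   0.305 0.106] 0.114 195 [0.048 0.046]
obj [0.691 0.212 0.107] 0.12 218 [0.051 0.048]
obj [0.638 0.389 0.079] 0.089 80 [0.038 0.022]
obj [ 0.475 -0.137  0.087] 0.09
[... 739 characters left out ...]
078125, 103.72674560546875), 84.36715698242188)
mat 3345 ((477.06121826171875, 220.71139526367188), (155.33656311035156, 294.44818115234375), 1.4801177978515625)
obj [ 0.827 -0.344  0.085] 0.119 188 [0.054 0.012]
obj [ 0.771 -0.116  0.07 ] 0.08 149 [0.064 0.06 ]
obj [ 0.463 -0.313  0.075] 0.088 145 [0.025 0.054]
obj [0.717 0.022 0.087] 0.118 157 [0.015 0.031]
obj [0.667 0.009 0.086] 0.117 214 [0.036 0.036]
obj [ 0.468 -0.217  0.076] 0.089 205 [0.033 0.057]
obj [ 0.473 -0.132  0.075] 0.089 260 [0.043 0.054]
obj [0.689 0.22  0.104] 0.109 437 [0.051 0.048]
obj [0.697 0.312 0.102] 0.107 453 [0.047 0.047]
obj [0.772 0.382 0.096] 0.1 342 [0.043 0.039]
obj [0.636 0.393 0.077] 0.08 141 [0.038 0.018]
```

View pics/s1.png

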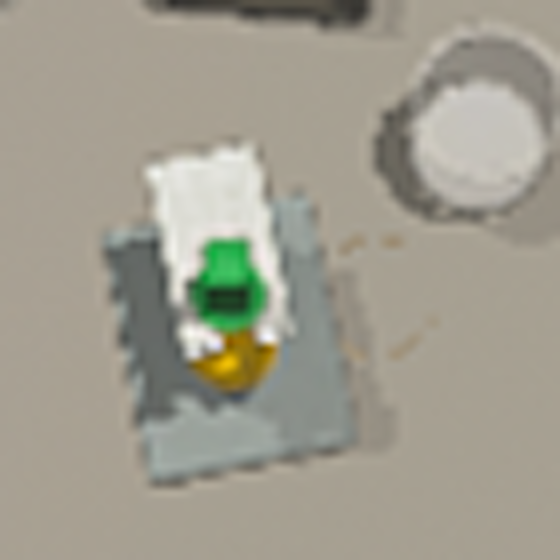

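View pics/s2.png

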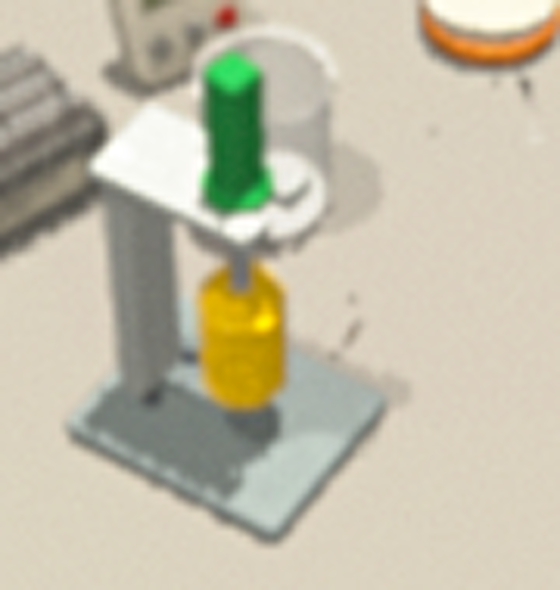

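The stand crop shows the fork's mouth facing the robot and turned about +10°. Both cameras agree within about 3 mm: cups white (.458,-.207), blue (.448,-.304), red (.466,-.126); bin (.463,-.212) at yaw -5.6°; mat (.477,.221); seat about (.671,.003). Moving now.

```bash
python3 -m crank '[3.1,-4.1,0.25,0,0,-0.1605,3.1,-4.1,0.25,0,0,-0.1605,3.1,-4.1,0.25,0,0,-0.1605,3.1,-4.1,0.25,0,0,-0.1605,3.1,-4.1,0.25,0,0,-0.1605,3.1,-4.1,0.25,0,0,-0.1605,3.1,-4.1,0.25,0,0,-0.1605,3.1,-4.1,0.25,0,0,-0.1605]' 100 30
python3 -m crank '[0.7,-5,-0.5,0,0,0,0.7,-5,-0.5,0,0,0,0.7,-5,-0.5,0,0,0,0.7,-5,-0.5,0,0,0,0.7,-5,-0.5,0,0,0,0.7,-5,-0.5,0,0,0,0.7,-5,-0.5,0,0,0,0.7,-5,-0.5,0,0,0,0,0,0,0,0,0]'; python3 -c "
from bench import env;s=env.get_state();print(s['eef_rot'].round(3),s['qpos'])"
```

```text
t: 1.1
ee_pos: [0.4043, 0.198, 0.2512]
eef_rot: [[0.005, 1.0, -0.0], [1.0, -0.005, 0.0], [0.0, -0.0, -1.0]]
ft_force: [0.5, 0.9, -0.1]
gripper_width: 0.0854
gripper_force: 0.0
t: 2.22
ee_pos: [0.4595, -0.2033, 0.21]
eef_rot: [[0.004, 1.0, -0.002], [1.0, -0.004, 0.001], [0.001, -0.002, -1.0]]
ft_force: [0.0, -0.1, 0.0]
gripper_width: 0.0855
gripper_force: 0.0
[[ 0.004  1.    -0.002]
 [ 1.    -0.004  0.001]
 [ 0.001 -0.002 -1.   ]] [-5.83484049e-01  1.86364012e-01 -1.28959425e-01  1.25718793e+00
 -3.55573592e-04  9.91048706e-01]
```

```bash
python3 -m crank '[-0.1,-0.35,-4,0,0,0,0,0,-4,0,0,0,0,0,-4,0,0,0,0,0,-3.8,0,0,0,0,0,0,0,0,0]'
python3 -m crank '[0,0,0,0,0,0,0,0,0,0,0,0,0,0,0,0,0,0,0,0,0,0,0,0,0,0,0,0,0,0,0,0,0,0,0,0]' 40 30
python3 -m crank '[0,0,2,0,0,0,0,0,3,0,0,0,0,0,4,0,0,0,0,0,4,0,0,0,0,0,0,0,0,0]'
```

```text
t: 2.85
ee_pos: [0.457, -0.2022, 0.0514]
eef_rot: [[-0.001, 1.0, -0.004], [1.0, 0.001, 0.003], [0.003, -0.004, -1.0]]
ft_force: [-0.4, 0.1, 1.0]
gripper_width: 0.0854
gripper_force: 0.0
t: 3.6
ee_pos: [0.4595, -0.2043, 0.0551]
eef_rot: [[-0.0, 1.0, 0.003], [1.0, 0.0, -0.001], [-0.001, 0.003, -1.0]]
ft_force: [-0.5, 1.0, 5.7]
gripper_width: 0.051
gripper_force: 30.8
t: 4.22
ee_pos: [0.4599, -0.2048, 0.1871]
eef_rot: [[-0.0, 1.0, 0.006], [1.0, 0.0, -0.004], [-0.004, 0.006, -1.0]]
ft_force: [-0.5, -0.4, -1.9]
gripper_width: 0.0512
gripper_force: 32.3
```

```bash
python3 -m crank '[0.17,5.16,0,0,0,0,0.17,5.16,0,0,0,0,0.17,5.16,0,0,0,0,0.17,5.16,0,0,0,0,0.17,5.16,0,0,0,0,0.17,5.16,0,0,0,0,0.17,5.16,0,0,0,0,0.17,5.16,0,0,0,0,0.17,5.16,0,0,0,0,0.17,5.16,0,0,0,0]'
python3 -m crank '[0,0,-4,0,0,0,0,0,-4,0,0,0,0,0,-2.5,0,0,0,0,0,-1,0,0,0,0,0,0,0,0,0]'
```

```text
t: 5.48
ee_pos: [0.4751, 0.3137, 0.1829]
eef_rot: [[-0.0, 1.0, -0.0], [1.0, 0.0, -0.0], [-0.0, -0.0, -1.0]]
ft_force: [1.3, -0.3, -1.8]
gripper_width: 0.0513
gripper_force: 32.2
t: 6.1
ee_pos: [0.4754, 0.3119, 0.0681]
eef_rot: [[0.0, 1.0, -0.001], [1.0, -0.0, -0.0], [-0.0, -0.001, -1.0]]
ft_force: [-0.5, 0.7, -1.4]
gripper_width: 0.0511
gripper_force: 31.9
```

```bash
python3 -m crank '[0,0,-0.8,0,0,0,0,0,-0.4,0,0,0,0,0,-0.2,0,0,0,0,0,0,0,0,0]'
python3 -m crank '[0,0,0,0,0,0,0,0,0,0,0,0,0,0,0,0,0,0,0,0,0,0,0,0]' 100
python3 -m crank '[0,0,3,0,0,0,0,0,4,0,0,0,0,0,5,0,0,0,0,0,3,0,0,0]'
```

```text
t: 6.6
ee_pos: [0.4756, 0.312, 0.0543]
eef_rot: [[0.0, 1.0, 0.0], [1.0, -0.0, 0.0], [0.0, 0.0, -1.0]]
ft_force: [-0.2, 0.1, -1.6]
gripper_width: 0.0514
gripper_force: 31.9
t: 7.1
ee_pos: [0.4756, 0.312, 0.0544]
eef_rot: [[0.0, 1.0, 0.0], [1.0, -0.0, 0.0], [0.0, 0.0, -1.0]]
ft_force: [-0.2, 0.2, 0.3]
gripper_width: 0.0853
gripper_force: 0.0
t: 7.6
ee_pos: [0.476, 0.3122, 0.2069]
eef_rot: [[-0.0, 1.0, 0.002], [1.0, 0.0, 0.001], [0.001, 0.002, -1.0]]
ft_force: [-0.1, 0.7, 0.5]
gripper_width: 0.0857
gripper_force: 0.0
```

```bash
python3 -m crank '[-0.2,-5.2,0,0,0,0,-0.2,-5.2,0,0,0,0,-0.2,-5.2,0,0,0,0,-0.2,-5.2,0,0,0,0,-0.2,-5.2,0,0,0,0,-0.2,-5.2,0,0,0,0,-0.2,-5.2,0,0,0,0]'
cat > look.py <<'E'
from h import *
a={n:cups(vision.read_camera(n),(.25,.62,-.5,.45)) for n in("top","scene")}
for n in a:
    for k in a[n]: print(n,k,*a[n][k])
s=env.get_state(); print(s["t"],s["ee_pos"].round(4))
E
python3 look.py
```

```text
t: 8.48
ee_pos: [0.4613, -0.0536, 0.2045]
eef_rot: [[-0.0, 1.0, 0.001], [1.0, 0.0, -0.0], [-0.0, 0.001, -1.0]]
ft_force: [1.6, 0.8, -0.2]
gripper_width: 0.0853
gripper_force: 0.0
top white [0.4743 0.3074] 0.0009 49 0.087
top blue [ 0.447  -0.3056] 0.0009 57 0.0865
scene white [0.4746 0.3104] 0.0036 216 0.0834
scene blue [ 0.4494 -0.3026] 0.001 124 0.081
scene red [ 0.4668 -0.1246] 0.0009 158 0.082
8.575 [ 0.4615 -0.056   0.2043]
```

```bash
python3 -m crank '[-0.26,-4.94,0,0,0,0,-0.26,-4.94,0,0,0,0,-0.26,-4.94,0,0,0,0,-0.26,-4.94,0,0,0,0,-0.26,-4.94,0,0,0,0,0,0,-4,0,0,0,0,0,-4,0,0,0,0,0,-4,0,0,0,0,0,-3,0,0,0,0,0,0,0,0,0]'
python3 -m crank '[0,0,0,0,0,0,0,0,0,0,0,0,0,0,0,0,0,0,0,0,0,0,0,0,0,0,0,0,0,0]' 40 30
python3 -m crank '[0,0,2,0,0,0,0,0,3,0,0,0,0,0,4,0,0,0,0,0,4,0,0,0]'
```

```text
t: 9.82
ee_pos: [0.4478, -0.2976, 0.0526]
eef_rot: [[-0.0, 1.0, -0.003], [1.0, 0.0, 0.003], [0.003, -0.003, -1.0]]
ft_force: [-0.7, -0.4, -0.3]
gripper_width: 0.0854
gripper_force: 0.0
t: 10.45
ee_pos: [0.4493, -0.2995, 0.056]
eef_rot: [[-0.0, 1.0, 0.002], [1.0, 0.0, -0.002], [-0.002, 0.002, -1.0]]
ft_force: [-0.9, 1.4, 6.2]
gripper_width: 0.053
gripper_force: 31.1
t: 10.95
ee_pos: [0.4485, -0.2989, 0.1864]
eef_rot: [[0.0, 1.0, 0.001], [1.0, -0.0, -0.001], [-0.001, 0.001, -1.0]]
ft_force: [0.6, -0.3, -1.7]
gripper_width: 0.0532
gripper_force: 32.2
```

```bash
python3 -m crank '[0.28,5.2,0,0,0,0,0.28,5.2,0,0,0,0,0.28,5.2,0,0,0,0,0.28,5.2,0,0,0,0,0.28,5.2,0,0,0,0,0.28,5.2,0,0,0,0,0.28,5.2,0,0,0,0,0.28,5.2,0,0,0,0,0.28,5.2,0,0,0,0,0.28,5.2,0,0,0,0]'
python3 -m crank '[0,0,-4,0,0,0,0,0,-4,0,0,0,0,0,-2.5,0,0,0,0,0,-1,0,0,0,0,0,0,0,0,0]'
```

```text
t: 12.2
ee_pos: [0.4765, 0.2229, 0.1853]
eef_rot: [[-0.0, 1.0, 0.002], [1.0, 0.0, 0.0], [0.0, 0.002, -1.0]]
ft_force: [-0.0, 0.5, -1.1]
gripper_width: 0.0529
gripper_force: 32.2
t: 12.82
ee_pos: [0.4767, 0.221, 0.0697]
eef_rot: [[0.0, 1.0, 0.0], [1.0, -0.0, 0.0], [0.0, 0.0, -1.0]]
ft_force: [0.0, 0.1, -2.3]
gripper_width: 0.0529
gripper_force: 32.3
```

```bash
python3 -m crank '[0,0,-0.8,0,0,0,0,0,-0.4,0,0,0,0,0,-0.3,0,0,0,0,0,0,0,0,0]'
python3 -m crank '[0,0,0,0,0,0,0,0,0,0,0,0,0,0,0,0,0,0,0,0,0,0,0,0]' 100
python3 -m crank '[0,0,3,0,0,0,0,0,4,0,0,0,0,0,5,0,0,0,0,0,3,0,0,0,-0.2,-5.2,0,0,0,0,-0.2,-5.2,0,0,0,0,-0.2,-5.2,0,0,0,0,-0.2,-5.2,0,0,0,0]'; python3 look.py
```

```text
t: 13.32
ee_pos: [0.4766, 0.221, 0.0543]
eef_rot: [[0.0, 1.0, 0.0], [1.0, -0.0, 0.0], [0.0, 0.0, -1.0]]
ft_force: [0.8, -0.7, -1.7]
gripper_width: 0.053
gripper_force: 32.3
t: 13.82
ee_pos: [0.4766, 0.221, 0.0543]
eef_rot: [[-0.0, 1.0, 0.0], [1.0, 0.0, -0.0], [-0.0, 0.0, -1.0]]
ft_force: [-0.3, -0.0, 1.0]
gripper_width: 0.0851
gripper_force: 0.0
t: 14.82
ee_pos: [0.4683, 0.0115, 0.2044]
eef_rot: [[-0.0, 1.0, 0.001], [1.0, 0.0, -0.0], [-0.0, 0.001, -1.0]]
ft_force: [-0.3, -0.3, -1.2]
gripper_width: 0.0853
gripper_force: 0.0
top white [0.4741 0.307 ] 0.0092 51 0.0869
top blue [0.4744 0.213 ] 0.001 50 0.0863
top red [ 0.4642 -0.1278] 0.0008 42 0.0873
scene white [0.4745 0.3105] 0.0009 216 0.0834
scene blue [0.4758 0.2169] 0.0008 192 0.0827
scene red [ 0.4672 -0.1247] 0.0009 79 0.0817
14.925 [0.4685 0.0092 0.2043]
```

```bash
python3 -m crank '[-0.1,-4.8,0,0,0,0,0,-4.8,0,0,0,0,0,-3.8,0,0,0,0,0,-0.2,-4,0,0,0,0,0,-4,0,0,0,0,0,-4,0,0,0,0,0,-3.1,0,0,0,0,0,0,0,0,0]'
python3 -m crank '[0,0,0,0,0,0,0,0,0,0,0,0,0,0,0,0,0,0,0,0,0,0,0,0,0,0,0,0,0,0]' 40 30
python3 -m crank '[0,0,2,0,0,0,0,0,3,0,0,0,0,0,4,0,0,0,0,0,4,0,0,0]'
```

```text
t: 15.92
ee_pos: [0.4664, -0.122, 0.0517]
eef_rot: [[-0.0, 1.0, -0.004], [1.0, 0.0, 0.002], [0.002, -0.004, -1.0]]
ft_force: [0.2, -0.3, 0.4]
gripper_width: 0.0854
gripper_force: 0.0
t: 16.55
ee_pos: [0.4683, -0.1233, 0.0548]
eef_rot: [[0.0, 1.0, 0.002], [1.0, -0.0, -0.001], [-0.001, 0.002, -1.0]]
ft_force: [-1.7, 1.0, 4.7]
gripper_width: 0.0516
gripper_force: 30.2
t: 17.05
ee_pos: [0.4675, -0.1229, 0.1854]
eef_rot: [[0.0, 1.0, 0.001], [1.0, -0.0, -0.0], [-0.0, 0.001, -1.0]]
ft_force: [1.7, 0.0, -2.5]
gripper_width: 0.0514
gripper_force: 32.2
```

```bash
python3 -m crank '[0.18,5,0,0,0,0,0.18,5,0,0,0,0,0.18,5,0,0,0,0,0.18,5,0,0,0,0,0.18,5,0,0,0,0,0,0,-4,0,0,0,0,0,-4,0,0,0,0,0,-2.5,0,0,0,0,0,-1,0,0,0,0,0,0,0,0,0]'
```

```text
t: 18.3
ee_pos: [0.4768, 0.127, 0.0687]
eef_rot: [[0.0, 1.0, 0.0], [1.0, -0.0, 0.0], [0.0, 0.0, -1.0]]
ft_force: [-0.1, 0.5, -1.4]
gripper_width: 0.0512
gripper_force: 31.7
```

```bash
python3 -m crank '[0,0,-0.7,0,0,0,0,0,-0.4,0,0,0,0,0,-0.2,0,0,0,0,0,0,0,0,0]'
```

```text
t: 18.8
ee_pos: [0.4766, 0.127, 0.0553]
eef_rot: [[0.0, 1.0, -0.0], [1.0, -0.0, 0.0], [0.0, -0.0, -1.0]]
ft_force: [-0.3, -0.4, -2.1]
gripper_width: 0.0516
gripper_force: 31.7
```

```bash
python3 -m crank '[0,0,-0.2,0,0,0,0,0,0,0,0,0,0,0,0,0,0,0]'
python3 -m crank '[0,0,0,0,0,0,0,0,0,0,0,0,0,0,0,0,0,0,0,0,0,0,0,0]' 100
python3 -m crank '[0,0,3,0,0,0,0,0,5,0,0,0,0,0,6,0,0,0,0,0,6,0,0,0,0,-3,2,0,0,0.085,0,-3,0,0,0,0.085]'
cat > brush.py <<'E'
from h import *
for n in("top","scene"):
    c=vision.read_camera(n); W=cloud(c); z=W[...,2]; g=masks(c["frame"])["green"]
    near=(W[...,0]>.55)&(W[...,0]<.75)&(abs(W[...,1])<.1)
    q=g&near&(z>.206)&(z<.225); P=W[q]; print(n,"handle top",np.median(P,0).round(4),P.min(0).round(4),P.max(0).round(4),len(P))
    v,u=np.nonzero(g&near); 
    q=near&(z>.14)&(z<.16)&~g; print("fork",cv2.minAreaRect((W[q][:,:2]*1000).astype(np.float32)))
E
python3 brush.py;python3 look.py
```

```text
t: 19.18
ee_pos: [0.4766, 0.127, 0.0533]
eef_rot: [[0.0, 1.0, 0.0], [1.0, -0.0, 0.0], [0.0, 0.0, -1.0]]
ft_force: [0.2, -0.4, -1.6]
gripper_width: 0.0518
gripper_force: 31.7
t: 19.68
ee_pos: [0.4766, 0.127, 0.0533]
eef_rot: [[-0.0, 1.0, 0.0], [1.0, 0.0, -0.0], [-0.0, 0.0, -1.0]]
ft_force: [0.1, 0.9, -0.0]
gripper_width: 0.0854
gripper_force: 0.0
t: 20.42
ee_pos: [0.4772, 0.0666, 0.2753]
eef_rot: [[-0.173, 0.985, 0.004], [0.985, 0.173, -0.0], [-0.001, 0.004, -1.0]]
ft_force: [1.0, 0.2, -1.0]
gripper_width: 0.0856
gripper_force: 0.0
top handle top [0.6703 0.0017 0.2136] [ 0.6627 -0.007   0.2074] [0.6806 0.0077 0.2195] 33
fork ((689.0468139648438, 3.941986083984375), (78.6705093383789, 41.340145111083984), 10.192156791687012)
scene handle top [0.6706 0.0059 0.2106] [ 0.6638 -0.0028  0.206 ] [0.682  0.0135 0.2135] 44
fork ((690.84228515625, 7.479623794555664), (80.02601623535156, 44.94757080078125), 11.732110023498535)
top white [0.4742 0.3075] 0.0051 51 0.0864
top blue [0.4746 0.2128] 0.0006 23 0.0865
scene white [0.4745 0.3105] 0.0008 219 0.0834
scene blue [0.4758 0.2169] 0.0008 187 0.0829
scene red [0.4747 0.1254] 0.0008 155 0.0821
20.625 [0.4765 0.0668 0.2732]
```

```bash
python3 -m crank '[4.9,-1.55,0,0,0,0,4.9,-1.55,0,0,0,0,4.9,-1.55,0,0,0,0,4.85,-1.55,0,0,0,0,0,0,0,0,0,0,0,0,-2,0,0,0]'
```

```text
t: 21.38
ee_pos: [0.6727, 0.0059, 0.2533]
eef_rot: [[-0.169, 0.986, 0.001], [0.986, 0.169, 0.0], [-0.0, 0.001, -1.0]]
ft_force: [0.1, -0.5, 0.8]
gripper_width: 0.0853
gripper_force: 0.0
```

```bash
python3 -m crank '[-0.05,-0.1,-3,0,0,0,0,0,-3,0,0,0,0,0,-2,0,0,0,0,0,0,0,0,0]'
python3 -m crank '[0,0,0,0,0,0,0,0,0,0,0,0,0,0,0,0,0,0,0,0,0,0,0,0,0,0,0,0,0,0,0,0,0,0,0,0,0,0,0,0,0,0]' 8 40
python3 -m crank '[0,0,0.5,0,0,0,0,0,0.7,0,0,0,0,0,0,0,0,0]'
```

```text
t: 21.88
ee_pos: [0.6702, 0.0053, 0.1721]
eef_rot: [[-0.17, 0.986, -0.003], [0.986, 0.17, 0.001], [0.001, -0.003, -1.0]]
ft_force: [0.3, -0.4, 0.6]
gripper_width: 0.0853
gripper_force: 0.0
t: 22.75
ee_pos: [0.6717, 0.004, 0.1738]
eef_rot: [[-0.169, 0.986, 0.001], [0.986, 0.169, -0.0], [-0.0, 0.001, -1.0]]
ft_force: [-1.9, 0.6, 5.6]
gripper_width: 0.0175
gripper_force: 40.2
t: 23.12
ee_pos: [0.6719, 0.004, 0.1859]
eef_rot: [[-0.169, 0.986, 0.001], [0.986, 0.169, -0.0], [-0.0, 0.001, -1.0]]
ft_force: [-0.2, 0.5, -0.3]
gripper_width: 0.0173
gripper_force: 39.6
```

```bash
python3 -m crank '[-1,-0.17,0,0,0,0,-2,-0.35,0,0,0,0,-3,-0.5,0,0,0,0,-3,-0.5,0,0,0,0,-2,1,4,0,0,0,-2,2,4,0,0,0,0,0,1,0,0,0]'
python3 - <<'E'
from h import *
c=vision.read_camera("scene"); cv2.imwrite("pics/b1.png",cv2.resize(c["frame"][:,:,::-1],(768,576)))
E
python3 look.py
```

```text
t: 24.0
ee_pos: [0.5406, 0.0196, 0.2782]
eef_rot: [[-0.17, 0.985, 0.004], [0.985, 0.17, -0.0], [-0.001, 0.004, -1.0]]
ft_force: [0.3, -0.4, -1.7]
gripper_width: 0.0173
gripper_force: 39.7
top white [0.474  0.3071] 0.0037 52 0.0881
top blue [0.4746 0.2133] 0.001 47 0.0869
scene white [0.4746 0.3105] 0.0008 218 0.0831
scene blue [0.4759 0.2168] 0.0008 189 0.083
scene red [0.4747 0.1256] 0.0009 165 0.0826
24.15 [0.5416 0.0186 0.2747]
```

View pics/b1.png

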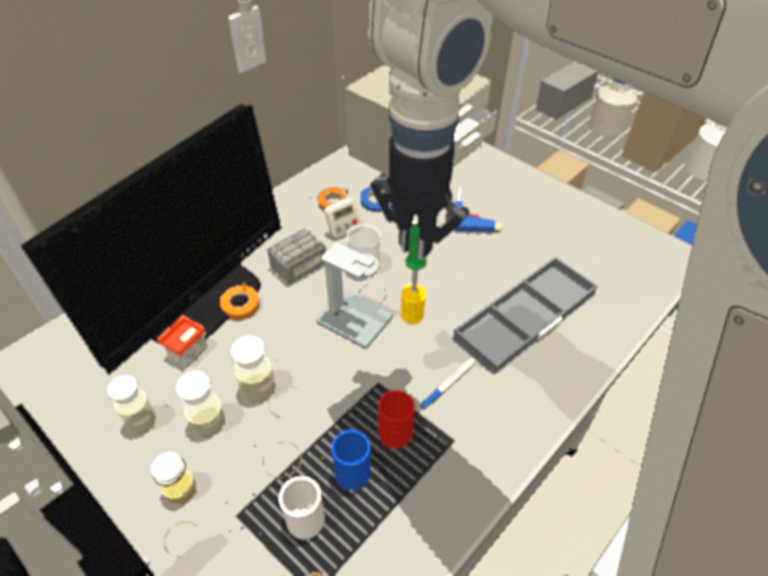

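Brush hangs upright in the gripper at (413,270); cups stand on the mat: white (300,505), blue (350,460), red (395,420).

```bash
python3 -m crank '[-0.94,4.17,0,0,0,0,-0.94,4.17,0,0,0,0,-0.94,4.17,0,0,0,0,-0.94,4.17,0,0,0,0,-0.94,4.17,0,0,0,0,-0.94,4.17,0,0,0,0,-0.94,4.17,0,0,0,0,0,0,0,0,0,0,0,0,0,0,0,0]'
cat > bris.py <<'E'
from h import *
for n in("scene","top"):
    c=vision.read_camera(n); W=cloud(c); e=env.get_state()["ee_pos"]; hs=cv2.cvtColor(c["frame"],cv2.COLOR_RGB2HSV)
    q=(hs[...,0]>18)&(hs[...,0]<32)&(hs[...,1]>150)&(np.hypot(W[...,0]-e[0],W[...,1]-e[1])<.06)
    P=W[q]; 
    if len(P)>20: x,er=circ(P,.0185); print(n,len(P),x.round(4),er.round(4),"z",P[:,2].min().round(4),P[:,2].max().round(4),"minus tcp",(x-e[:2]).round(4),e.round(4))
E
python3 bris.py; python3 look.py
```

```text
t: 25.28
ee_pos: [0.4759, 0.3103, 0.2736]
eef_rot: [[-0.169, 0.986, -0.002], [0.986, 0.169, -0.001], [-0.001, -0.002, -1.0]]
ft_force: [0.1, -0.1, -0.2]
gripper_width: 0.0171
gripper_force: 39.7
scene 487 [0.4783 0.3076] 0.0034 z 0.1356 0.2181 minus tcp [ 0.0022 -0.0023] [0.4761 0.3099 0.2741]
top 118 [0.4763 0.3106] 0.0044 z 0.0015 0.2579 minus tcp [0.0001 0.0009] [0.4762 0.3097 0.2745]
top white [0.4741 0.3075] 0.0052 33 0.0872
top blue [0.4745 0.213 ] 0.001 50 0.087
top red [0.4735 0.122 ] 0.0009 41 0.0871
scene white [0.4746 0.3103] 0.0008 146 0.0841
scene blue [0.4757 0.2168] 0.0008 188 0.0831
scene red [0.4747 0.1254] 0.0009 169 0.0822
25.475 [0.4762 0.3097 0.275 ]
```

```bash
python3 -m crank '[-0.05,0.1,-2.5,0,0,0,0,0,-2,0,0,0,0,0,-2,0,0,0,0,0,-2,0,0,0,0,0,0,0,0,0]'
```

```text
t: 26.1
ee_pos: [0.4749, 0.3108, 0.1892]
eef_rot: [[-0.168, 0.986, -0.002], [0.986, 0.168, -0.001], [-0.001, -0.002, -1.0]]
ft_force: [-0.2, -0.3, 0.3]
gripper_width: 0.0175
gripper_force: 39.6
```

```bash
python3 -m crank '[0,0,-1.5,0,0,0,0,0,-1.3,0,0,0,0,0,-0.5,0,0,0,0,0,0,0,0,0,0,0,0,0,0,0]'; python3 look.py
```

```text
t: 26.72
ee_pos: [0.4755, 0.3119, 0.1577]
eef_rot: [[-0.169, 0.986, 0.001], [0.986, 0.169, 0.0], [0.0, 0.001, -1.0]]
ft_force: [0.1, -0.5, 0.1]
gripper_width: 0.0178
gripper_force: 39.7
top white [0.4742 0.3074] 0.0104 30 0.0868
top blue [0.4745 0.2133] 0.001 50 0.0865
top red [0.4738 0.1223] 0.0009 44 0.0853
scene white [0.4746 0.3105] 0.0018 141 0.0835
scene blue [0.4758 0.2168] 0.0009 183 0.0829
scene red [0.4747 0.1254] 0.0008 170 0.0821
26.825 [0.4755 0.3119 0.1577]
```

```bash
python3 -m crank '[0,0,-0.4,0,0,0,0,0,0,0,0,0,0,0,0,0,0,0]'; python3 -m crank '[0,0,2.5,0,0,0,0,0,2,0,0,0,0,0,1.4,0,0,0,0,0,0,0,0,0,0,0,0,0,0,0]';  python3 -m crank '[0,0,-2.5,0,0,0,0,0,-2,0,0,0,0,0,-1.5,0,0,0,0,0,0,0,0,0,0,0,0,0,0,0,0,0,0,0,0,0]'
```

```text
t: 27.2
ee_pos: [0.4753, 0.3117, 0.1533]
eef_rot: [[-0.169, 0.986, -0.0], [0.986, 0.169, -0.0], [-0.0, -0.0, -1.0]]
ft_force: [-0.3, -0.4, -0.1]
gripper_width: 0.0173
gripper_force: 39.7
t: 27.82
ee_pos: [0.475, 0.3116, 0.2115]
eef_rot: [[-0.169, 0.986, -0.001], [0.986, 0.169, -0.0], [-0.0, -0.001, -1.0]]
ft_force: [-0.5, 0.0, -0.5]
gripper_width: 0.0175
gripper_force: 39.8
t: 28.58
ee_pos: [0.4753, 0.3117, 0.1523]
eef_rot: [[-0.169, 0.986, 0.0], [0.986, 0.169, -0.0], [-0.0, 0.0, -1.0]]
ft_force: [-0.3, 1.3, -0.6]
gripper_width: 0.0174
gripper_force: 39.7
```

```bash
python3 -m crank '[0,0,2.5,0,0,0,0,0,4,0,0,0,0,0,4,0,0,0,0,0,2,0,0,0,0,-4.7,0,0,0,0,0.1,-4.7,0,0,0,0,0,0,0,0,0,0]'; python3 look.py
```

```text
t: 29.45
ee_pos: [0.4763, 0.2155, 0.2778]
eef_rot: [[-0.166, 0.986, 0.001], [0.986, 0.166, -0.0], [-0.0, 0.001, -1.0]]
ft_force: [-0.3, 1.1, -0.2]
gripper_width: 0.0176
gripper_force: 39.8
top blue [0.4752 0.2142] 0.0009 25 0.0876
top red [0.4735 0.122 ] 0.001 38 0.0871
scene white [0.4746 0.3105] 0.0015 211 0.084
scene blue [0.4759 0.2167] 0.0008 137 0.083
scene red [0.4746 0.1255] 0.0009 167 0.0828
29.55 [0.4764 0.2175 0.2776]
```

```bash
python3 -m crank '[0,0,-2.5,0,0,0,0,0,-2.5,0,0,0,0,0,-2.5,0,0,0,0,0,-2.5,0,0,0,0,0,-2,0,0,0,0,0,-0.4,0,0,0,0,0,0,0,0,0,0,0,0,0,0,0,0,0,0,0,0,0]'; python3 -m crank '[0,0,2.5,0,0,0,0,0,2,0,0,0,0,0,1.4,0,0,0,0,0,0,0,0,0,0,0,0,0,0,0]';  python3 -m crank '[0,0,-2.5,0,0,0,0,0,-2,0,0,0,0,0,-1.5,0,0,0,0,0,0,0,0,0,0,0,0,0,0,0,0,0,0,0,0,0]'; python3 look.py
```

```text
t: 30.68
ee_pos: [0.4766, 0.2179, 0.154]
eef_rot: [[-0.169, 0.986, 0.001], [0.986, 0.169, 0.0], [0.0, 0.001, -1.0]]
ft_force: [-0.1, -0.5, -0.0]
gripper_width: 0.0176
gripper_force: 39.6
t: 31.3
ee_pos: [0.476, 0.2176, 0.2116]
eef_rot: [[-0.169, 0.986, -0.001], [0.986, 0.169, -0.0], [-0.0, -0.001, -1.0]]
ft_force: [-0.6, -0.8, -0.4]
gripper_width: 0.0173
gripper_force: 39.8
t: 32.05
ee_pos: [0.4764, 0.2178, 0.1526]
eef_rot: [[-0.169, 0.986, 0.0], [0.986, 0.169, 0.0], [0.0, 0.0, -1.0]]
ft_force: [-0.3, 0.0, -0.2]
gripper_width: 0.0173
gripper_force: 39.7
top blue [0.4749 0.2135] 0.0007 22 0.087
top red [0.4734 0.1218] 0.0008 34 0.0879
scene white [0.4746 0.3105] 0.0008 208 0.0835
scene blue [0.4755 0.2171] 0.0007 115 0.0822
scene red [0.4749 0.1257] 0.0008 135 0.0821
32.15 [0.4764 0.2178 0.1525]
```

Next red (.4755,.1257).

```bash
python3 -m crank '[0,0,2.5,0,0,0,0,0,4,0,0,0,0,0,4,0,0,0,0,0,2,0,0,0,0,-4.6,0,0,0,0,0,-4.6,0,0,0,0,0,0,0,0,0,0]'; python3 look.py
```

```text
t: 33.02
ee_pos: [0.4763, 0.1236, 0.2776]
eef_rot: [[-0.166, 0.986, 0.001], [0.986, 0.166, -0.0], [-0.0, 0.0, -1.0]]
ft_force: [-0.7, -0.2, -0.3]
gripper_width: 0.0172
gripper_force: 39.8
top white [0.474  0.3071] 0.0061 28 0.0872
scene white [0.4746 0.3104] 0.0009 218 0.0831
scene blue [0.4757 0.2168] 0.0008 177 0.083
scene red [0.4747 0.1254] 0.0009 144 0.0826
33.125 [0.4764 0.1255 0.2775]
```

```bash
python3 -m crank '[0,0,-2.5,0,0,0,0,0,-2.5,0,0,0,0,0,-2.5,0,0,0,0,0,-2.5,0,0,0,0,0,-2,0,0,0,0,0,-0.4,0,0,0,0,0,0,0,0,0,0,0,0,0,0,0,0,0,0,0,0,0]'; python3 -m crank '[0,0,2.5,0,0,0,0,0,2,0,0,0,0,0,1.4,0,0,0,0,0,0,0,0,0,0,0,0,0,0,0]';  python3 -m crank '[0,0,-2.5,0,0,0,0,0,-2,0,0,0,0,0,-1.5,0,0,0,0,0,0,0,0,0,0,0,0,0,0,0,0,0,0,0,0,0]'; python3 look.py; python3 -m crank '[0,0,2.5,0,0,0,0,0,4,0,0,0,0,0,4,0,0,0,0,0,2,0,0,0,0,0,0,0,0,0]'
```

```text
t: 34.25
ee_pos: [0.4766, 0.1258, 0.1539]
eef_rot: [[-0.169, 0.986, 0.001], [0.986, 0.169, 0.0], [-0.0, 0.001, -1.0]]
ft_force: [0.1, -0.1, -0.7]
gripper_width: 0.0174
gripper_force: 39.7
t: 34.88
ee_pos: [0.476, 0.1257, 0.2117]
eef_rot: [[-0.169, 0.986, -0.001], [0.986, 0.169, -0.0], [0.0, -0.001, -1.0]]
ft_force: [-0.4, 0.8, -0.2]
gripper_width: 0.0176
gripper_force: 39.8
t: 35.62
ee_pos: [0.4765, 0.1258, 0.1527]
eef_rot: [[-0.169, 0.986, 0.001], [0.986, 0.169, 0.0], [-0.0, 0.001, -1.0]]
ft_force: [-0.1, 0.1, 0.2]
gripper_width: 0.0172
gripper_force: 39.8
top white [0.4741 0.307 ] 0.0008 50 0.0886
scene white [0.4745 0.3105] 0.0008 221 0.0836
scene blue [0.4756 0.2168] 0.0008 183 0.083
scene red [0.4745 0.1256] 0.0006 115 0.0817
35.725 [0.4764 0.1257 0.1526]
t: 36.35
ee_pos: [0.4769, 0.1258, 0.2786]
eef_rot: [[-0.169, 0.986, 0.003], [0.986, 0.169, 0.0], [-0.0, 0.003, -1.0]]
ft_force: [0.1, -0.1, -1.0]
gripper_width: 0.0177
gripper_force: 39.8
```

```bash
python3 -m crank '[2.65,-3.44,0,0,0,0,2.65,-3.44,0,0,0,0,2.65,-3.44,0,0,0,0,2.65,-3.44,0,0,0,0,0,0,-3,0,0,0,0,0,-3,0,0,0,0,0,-3.2,0,0,0,0,0,0,0,0,0]'
```

```text
t: 37.35
ee_pos: [0.5806, -0.0116, 0.1821]
eef_rot: [[-0.169, 0.986, -0.006], [0.986, 0.169, 0.001], [0.002, -0.006, -1.0]]
ft_force: [-0.4, 0.5, 0.1]
gripper_width: 0.0175
gripper_force: 39.8
```

```bash
python3 -m crank '[0,0,0.3,0,0,0,0,0,0,0,0,0]'
```

```text
t: 37.6
ee_pos: [0.583, -0.0119, 0.1899]
eef_rot: [[-0.169, 0.986, 0.003], [0.986, 0.169, -0.0], [-0.001, 0.002, -1.0]]
ft_force: [0.7, -0.2, -0.7]
gripper_width: 0.0177
gripper_force: 39.8
```

```bash
python3 -m crank '[2.2,0.38,0,0,0,0,2.2,0.38,0,0,0,0,2.2,0.38,0,0,0,0,1.7,0.3,0,0,0,0,0.57,0.1,0,0,0,0,0,0,0,0,0,0,0,0,0,0,0,0]'
```

```text
t: 38.48
ee_pos: [0.6705, 0.0035, 0.1887]
eef_rot: [[-0.169, 0.986, 0.0], [0.986, 0.169, -0.0], [-0.0, 0.0, -1.0]]
ft_force: [0.3, -0.4, -0.8]
gripper_width: 0.0175
gripper_force: 39.8
```

```bash
python3 -m crank '[0.1,0.05,-0.7,0,0,0,0,0,-0.5,0,0,0,0,0,-0.2,0,0,0,0,0,0,0,0,0]'
python3 -m crank '[0,0,0,0,0,0,0,0,0,0,0,0,0,0,0,0,0,0,0,0,0,0,0,0]' 100
```

```text
t: 38.98
ee_pos: [0.6719, 0.004, 0.174]
eef_rot: [[-0.169, 0.986, -0.0], [0.986, 0.169, 0.0], [0.0, -0.0, -1.0]]
ft_force: [1.0, -0.4, 0.2]
gripper_width: 0.0173
gripper_force: 39.8
t: 39.48
ee_pos: [0.672, 0.004, 0.1744]
eef_rot: [[-0.169, 0.986, 0.0], [0.986, 0.169, -0.0], [-0.0, 0.0, -1.0]]
ft_force: [-0.4, 0.6, 0.6]
gripper_width: 0.0848
gripper_force: 0.0
```

```bash
python3 -m crank '[0,0,3,0,0,0,0,0,4,0,0,0,0,0,3.5,0,0,0,-4,0,0,0,0,0,-5,0,0,0,0,-0.085,-5,0,0,0,0,-0.085,-5,0,0,0,0,0,0,0,0,0,0,0]'; python3 brush.py; python3 look.py
```

```text
t: 40.48
ee_pos: [0.4791, 0.0043, 0.2805]
eef_rot: [[0.0, 1.0, 0.001], [1.0, -0.0, -0.0], [-0.0, 0.001, -1.0]]
ft_force: [1.7, 0.3, 0.2]
gripper_width: 0.0855
gripper_force: 0.0
top handle top [0.67   0.0016 0.2139] [ 0.6612 -0.0071  0.2063] [0.6788 0.0077 0.2218] 32
fork ((689.1943969726562, 4.153450012207031), (78.64639282226562, 41.33586502075195), 9.76424789428711)
scene handle top [0.6704 0.0045 0.2104] [ 0.6633 -0.0056  0.2065] [0.6787 0.0117 0.2134] 45
fork ((690.7886962890625, 8.213035583496094), (79.94761657714844, 43.776119232177734), 9.68242073059082)
top white [0.4743 0.3074] 0.0037 50 0.0864
top blue [0.4744 0.2132] 0.001 49 0.0853
scene white [0.4745 0.3105] 0.0008 218 0.0835
scene blue [0.4756 0.2168] 0.0008 189 0.0831
scene red [0.4744 0.1255] 0.0008 165 0.0827
40.675 [0.4829 0.0039 0.2793]
```

```bash
python3 -m crank '[-0.25,4.1,-3,0,0,0,-0.25,4.1,-3,0,0,0,-0.2,4,-3,0,0,0,0,0,0,0,0,0,0,0,-4,0,0,0,0,0,-4,0,0,0,0,0,-4,0,0,0,0,0,-1.5,0,0,0,0,0,0,0,0,0]'
python3 -m crank '[0,0,0,0,0,0,0,0,0,0,0,0,0,0,0,0,0,0,0,0,0,0,0,0,0,0,0,0,0,0]' 40 30
```

```text
t: 41.8
ee_pos: [0.4754, 0.1255, 0.0534]
eef_rot: [[0.001, 1.0, -0.002], [1.0, -0.001, -0.0], [-0.0, -0.002, -1.0]]
ft_force: [-0.4, 0.2, 0.3]
gripper_width: 0.0856
gripper_force: 0.0
t: 42.42
ee_pos: [0.4757, 0.126, 0.0554]
eef_rot: [[-0.0, 1.0, 0.002], [1.0, 0.0, -0.0], [-0.0, 0.002, -1.0]]
ft_force: [-1.3, -0.6, 6.5]
gripper_width: 0.0513
gripper_force: 31.2
```

```bash
python3 -m crank '[0,0,2,0,0,0,0,0,3,0,0,0,0,0,4,0,0,0,0,0,4,0,0,0,-0.15,-5,0,0,0,0,-0.15,-5,0,0,0,0,-0.15,-5,0,0,0,0,-0.15,-5,0,0,0,0,-0.15,-5,0,0,0,0,0,0,0,0,0,0]'
python3 -m crank '[0,0,-4,0,0,0,0,0,-4,0,0,0,0,0,-2.5,0,0,0,0,0,-1,0,0,0,0,0,0,0,0,0,0,0,0,0,0,0]'
```

```text
t: 43.68
ee_pos: [0.4673, -0.1269, 0.1843]
eef_rot: [[0.004, 1.0, 0.0], [1.0, -0.004, -0.001], [-0.001, 0.0, -1.0]]
ft_force: [-0.8, -0.1, -0.8]
gripper_width: 0.0514
gripper_force: 32.4
t: 44.42
ee_pos: [0.4682, -0.124, 0.0703]
eef_rot: [[-0.0, 1.0, 0.002], [1.0, 0.0, -0.001], [-0.001, 0.002, -1.0]]
ft_force: [-0.6, -1.2, -2.1]
gripper_width: 0.0516
gripper_force: 32.6
```

```bash
python3 -m crank '[0,0,-0.6,0,0,0,0,0,-0.4,0,0,0,0,0,-0.2,0,0,0,0,0,0,0,0,0]'
python3 -m crank '[0,0,0,0,0,0,0,0,0,0,0,0,0,0,0,0,0,0,0,0,0,0,0,0]' 100
python3 -m crank '[0,0,3,0,0,0,0,0,4,0,0,0,0,0,5,0,0,0,0,0,3,0,0,0,0.2,4.8,0,0,0,0,0.2,4.8,0,0,0,0,0.2,4.8,0,0,0,0,0.2,4.8,0,0,0,0,0,0,0,0,0,0]'; python3 look.py
```

```text
t: 44.92
ee_pos: [0.4673, -0.124, 0.0575]
eef_rot: [[0.0, 1.0, -0.0], [1.0, -0.0, -0.0], [-0.0, -0.0, -1.0]]
ft_force: [-1.8, -0.5, 2.4]
gripper_width: 0.0516
gripper_force: 33.0
t: 45.42
ee_pos: [0.4675, -0.124, 0.0573]
eef_rot: [[-0.0, 1.0, 0.0], [1.0, 0.0, 0.0], [0.0, 0.0, -1.0]]
ft_force: [-0.5, -0.5, -0.0]
gripper_width: 0.0854
gripper_force: 0.0
t: 46.55
ee_pos: [0.4752, 0.0706, 0.2073]
eef_rot: [[-0.004, 1.0, 0.0], [1.0, 0.004, 0.0], [0.0, 0.0, -1.0]]
ft_force: [0.1, 0.3, 0.2]
gripper_width: 0.0857
gripper_force: 0.0
top white [0.4741 0.3072] 0.0067 52 0.0876
top blue [0.4744 0.2126] 0.0009 29 0.0878
top red [ 0.4641 -0.1271] 0.0009 41 0.0879
scene white [0.4745 0.3105] 0.0008 226 0.0831
scene blue [0.4757 0.2169] 0.0008 184 0.0833
scene red [ 0.4668 -0.1241] 0.0011 156 0.0822
46.65 [0.4754 0.0683 0.2072]
```

Blue: (.4755,.217); to go (0,14.9,-15.3).

```bash
python3 -m crank '[0,5,0,0,0,0,0,5,0,0,0,0,0.05,4.9,0,0,0,0,0,0,0,0,0,0,0,0,-4,0,0,0,0,0,-4,0,0,0,0,0,-4,0,0,0,0,0,-3.3,0,0,0,0,0,0,0,0,0]'
python3 -m crank '[0,0,0,0,0,0,0,0,0,0,0,0,0,0,0,0,0,0,0,0,0,0,0,0,0,0,0,0,0,0]' 40 30
python3 -m crank '[0,0,2,0,0,0,0,0,3,0,0,0,0,0,4,0,0,0,0,0,4,0,0,0,0,0,0,0,0,0]'
```

```text
t: 47.78
ee_pos: [0.4749, 0.215, 0.0525]
eef_rot: [[0.002, 1.0, -0.004], [1.0, -0.002, -0.001], [-0.002, -0.004, -1.0]]
ft_force: [-0.2, 0.4, 0.4]
gripper_width: 0.0856
gripper_force: 0.0
t: 48.4
ee_pos: [0.4769, 0.217, 0.0561]
eef_rot: [[-0.0, 1.0, 0.003], [1.0, 0.0, 0.0], [0.0, 0.003, -1.0]]
ft_force: [-1.1, -1.7, 5.1]
gripper_width: 0.0529
gripper_force: 30.9
t: 49.02
ee_pos: [0.4774, 0.2174, 0.1881]
eef_rot: [[-0.0, 1.0, 0.007], [1.0, 0.0, 0.002], [0.002, 0.007, -1.0]]
ft_force: [-1.0, -0.4, -3.0]
gripper_width: 0.0529
gripper_force: 32.3
```

```bash
python3 -m crank '[-0.27,-5.2,0,0,0,0,-0.27,-5.2,0,0,0,0,-0.27,-5.2,0,0,0,0,-0.27,-5.2,0,0,0,0,-0.27,-5.2,0,0,0,0,-0.27,-5.2,0,0,0,0,-0.27,-5.2,0,0,0,0,-0.27,-5.2,0,0,0,0,-0.27,-5.2,0,0,0,0,-0.27,-5.2,0,0,0,0]'
python3 -m crank '[0,0,-4,0,0,0,0,0,-4,0,0,0,0,0,-2.5,0,0,0,0,0,-1,0,0,0,0,0,0,0,0,0,0,0,0,0,0,0]'
```

```text
t: 50.28
ee_pos: [0.4484, -0.3045, 0.1838]
eef_rot: [[0.0, 1.0, -0.0], [1.0, -0.0, 0.0], [0.0, -0.0, -1.0]]
ft_force: [1.0, -0.1, -1.8]
gripper_width: 0.0527
gripper_force: 32.3
t: 51.02
ee_pos: [0.4495, -0.3034, 0.0703]
eef_rot: [[-0.0, 1.0, 0.001], [1.0, 0.0, -0.001], [-0.001, 0.001, -1.0]]
ft_force: [0.5, -0.2, -1.5]
gripper_width: 0.0529
gripper_force: 32.3
```

```bash
python3 -m crank '[0,0,-0.6,0,0,0,0,0,-0.4,0,0,0,0,0,-0.2,0,0,0,0,0,0,0,0,0]'
python3 -m crank '[0,0,0,0,0,0,0,0,0,0,0,0,0,0,0,0,0,0,0,0,0,0,0,0]' 100
python3 -m crank '[0,0,3,0,0,0,0,0,4,0,0,0,0,0,5,0,0,0,0,0,3,0,0,0,0.2,5,0,0,0,0,0.2,5,0,0,0,0,0.2,5,0,0,0,0,0.2,5,0,0,0,0,0.2,5,0,0,0,0,0.2,5,0,0,0,0]'; python3 -m crank '[0.2,5,0,0,0,0,0.2,5,0,0,0,0,0.2,5,0,0,0,0,0.2,5,0,0,0,0,0,0,0,0,0,0]'; python3 look.py
```

```text
t: 51.52
ee_pos: [0.449, -0.3031, 0.0581]
eef_rot: [[0.0, 1.0, 0.0], [1.0, -0.0, -0.001], [-0.001, 0.0, -1.0]]
ft_force: [-3.3, 1.6, 7.8]
gripper_width: 0.0529
gripper_force: 33.1
t: 52.02
ee_pos: [0.449, -0.303, 0.0572]
eef_rot: [[-0.0, 1.0, -0.0], [1.0, 0.0, 0.0], [0.0, -0.0, -1.0]]
ft_force: [0.1, -0.4, -0.4]
gripper_width: 0.0853
gripper_force: 0.0
t: 53.28
ee_pos: [0.4608, -0.0014, 0.2074]
eef_rot: [[0.0, 1.0, 0.0], [1.0, -0.0, -0.0], [-0.0, 0.0, -1.0]]
ft_force: [1.7, 0.7, -0.4]
gripper_width: 0.0855
gripper_force: 0.0
t: 53.9
ee_pos: [0.4687, 0.1998, 0.207]
eef_rot: [[-0.004, 1.0, -0.0], [1.0, 0.004, 0.0], [0.0, -0.0, -1.0]]
ft_force: [-0.3, 0.3, 0.4]
gripper_width: 0.0854
gripper_force: 0.0
top blue [ 0.4459 -0.3052] 0.0009 52 0.0863
top red [ 0.4641 -0.127 ] 0.0009 41 0.089
scene white [0.4746 0.3105] 0.0015 206 0.0838
scene blue [ 0.4486 -0.3022] 0.0011 120 0.0809
scene red [ 0.4663 -0.1241] 0.0009 150 0.0822
54.0 [0.4687 0.1974 0.2071]
```

White: to go (.65,11.4,-15.3).

```bash
python3 -m crank '[0.2,3.8,0,0,0,0,0.2,3.8,0,0,0,0,0.25,3.8,0,0,0,0,0,0,0,0,0,0,0,0,-4,0,0,0,0,0,-4,0,0,0,0,0,-4,0,0,0,0,0,-3.3,0,0,0,0,0,0,0,0,0]'
python3 -m crank '[0,0,0,0,0,0,0,0,0,0,0,0,0,0,0,0,0,0,0,0,0,0,0,0,0,0,0,0,0,0]' 40 30
python3 -m crank '[0,0,2,0,0,0,0,0,3,0,0,0,0,0,4,0,0,0,0,0,4,0,0,0,0,0,0,0,0,0]'
```

```text
t: 55.12
ee_pos: [0.4745, 0.3087, 0.0526]
eef_rot: [[0.002, 1.0, -0.004], [1.0, -0.002, -0.002], [-0.002, -0.004, -1.0]]
ft_force: [-0.5, -0.6, 0.5]
gripper_width: 0.0852
gripper_force: 0.0
t: 55.75
ee_pos: [0.4763, 0.3112, 0.0561]
eef_rot: [[-0.0, 1.0, 0.003], [1.0, 0.0, 0.001], [0.001, 0.003, -1.0]]
ft_force: [-0.9, -0.4, 6.7]
gripper_width: 0.0516
gripper_force: 30.7
t: 56.38
ee_pos: [0.4768, 0.3117, 0.1882]
eef_rot: [[-0.0, 1.0, 0.006], [1.0, 0.0, 0.003], [0.003, 0.006, -1.0]]
ft_force: [0.5, -0.0, -1.5]
gripper_width: 0.0513
gripper_force: 32.6
```

```bash
python3 -m crank '[-0.16,-5.2,0,0,0,0,-0.16,-5.2,0,0,0,0,-0.16,-5.2,0,0,0,0,-0.16,-5.2,0,0,0,0,-0.16,-5.2,0,0,0,0,-0.16,-5.2,0,0,0,0,-0.16,-5.2,0,0,0,0,-0.16,-5.2,0,0,0,0,-0.16,-5.2,0,0,0,0,-0.16,-5.2,0,0,0,0]'
python3 -m crank '[0,0,0,0,0,0,0,0,0,0,0,0]'; python3 look.py
```

```text
t: 57.62
ee_pos: [0.4588, -0.2105, 0.1838]
eef_rot: [[0.0, 1.0, -0.0], [1.0, -0.0, 0.0], [0.0, -0.0, -1.0]]
ft_force: [1.1, -0.4, -0.9]
gripper_width: 0.051
gripper_force: 32.2
t: 57.88
ee_pos: [0.459, -0.2088, 0.1837]
eef_rot: [[0.001, 1.0, -0.001], [1.0, -0.001, 0.001], [0.001, -0.001, -1.0]]
ft_force: [0.4, 0.5, -2.2]
gripper_width: 0.0513
gripper_force: 31.7
top red [ 0.4641 -0.1272] 0.0008 39 0.0876
scene blue [ 0.449 -0.302] 0.0012 88 0.0812
scene red [ 0.4665 -0.124 ] 0.0009 152 0.0817
57.975 [ 0.4593 -0.208   0.1841]
```

```bash
python3 -m crank '[0.1,-0.25,-4,0,0,0,0,0,-4,0,0,0,0,0,-2.5,0,0,0,0,0,-1,0,0,0,0,0,-0.5,0,0,0,0,0,-0.4,0,0,0,0,0,-0.2,0,0,0,0,0,0,0,0,0]'
python3 -m crank '[0,0,0,0,0,0,0,0,0,0,0,0,0,0,0,0,0,0,0,0,0,0,0,0]' 100
python3 -m crank '[0,0,3,0,0,0,0,0,4,0,0,0,0,0,5,0,0,0,0,0,3,0,0,0,0,5,0,0,0,0,0,5,0,0,0,0,0,5,0,0,0,0,0,5,0,0,0,0,0,5,0,0,0,0,0,5,0,0,0,0]'; python3 -m crank '[0,3,0,0,0,0,0,0,0,0,0,0,0,0,0,0,0,0]'; python3 look.py; python3 brush.py
python3 - <<'E'
from h import *
c=vision.read_camera("scene"); cv2.imwrite("pics/e1.png",cv2.resize(c["frame"][:,:,::-1],(768,576)))
E
```

```text
t: 58.98
ee_pos: [0.4606, -0.2116, 0.0586]
eef_rot: [[0.0, 1.0, 0.0], [1.0, -0.0, -0.0], [-0.0, 0.0, -1.0]]
ft_force: [-0.8, -0.4, -1.5]
gripper_width: 0.0515
gripper_force: 31.8
t: 59.48
ee_pos: [0.4605, -0.2115, 0.0583]
eef_rot: [[0.0, 1.0, 0.0], [1.0, -0.0, -0.0], [-0.0, 0.0, -1.0]]
ft_force: [-0.2, -0.5, 0.0]
gripper_width: 0.0857
gripper_force: 0.0
t: 60.72
ee_pos: [0.4603, 0.0901, 0.2084]
eef_rot: [[0.0, 1.0, 0.0], [1.0, -0.0, -0.0], [-0.0, 0.0, -1.0]]
ft_force: [0.2, -1.3, 0.2]
gripper_width: 0.0854
gripper_force: 0.0
t: 61.1
ee_pos: [0.4604, 0.1183, 0.2082]
eef_rot: [[-0.0, 1.0, -0.0], [1.0, 0.0, -0.0], [-0.0, -0.0, -1.0]]
ft_force: [-0.1, -0.2, -0.1]
gripper_width: 0.0853
gripper_force: 0.0
top white [ 0.4575 -0.2147] 0.0022 67 0.0875
top blue [ 0.446 -0.305] 0.0009 55 0.0861
top red [ 0.4641 -0.1272] 0.0009 40 0.0886
scene white [ 0.4595 -0.2112] 0.005 156 0.0826
scene blue [ 0.4489 -0.3023] 0.0011 115 0.0809
scene red [ 0.4666 -0.1241] 0.0011 157 0.0823
61.2 [0.4606 0.1177 0.2083]
top handle top [0.6698 0.0016 0.215 ] [ 0.6617 -0.0071  0.2086] [0.6793 0.0077 0.2184] 30
fork ((689.29833984375, 4.019876480102539), (78.49284362792969, 41.32232666015625), 10.17039680480957)
scene handle top [0.6707 0.0047 0.2107] [ 0.6627 -0.0042  0.2066] [0.6802 0.012  0.2132] 44
fork ((691.1754150390625, 7.136268615722656), (80.1668472290039, 44.75489807128906), 9.570845603942871)
```

View pics/e1.png

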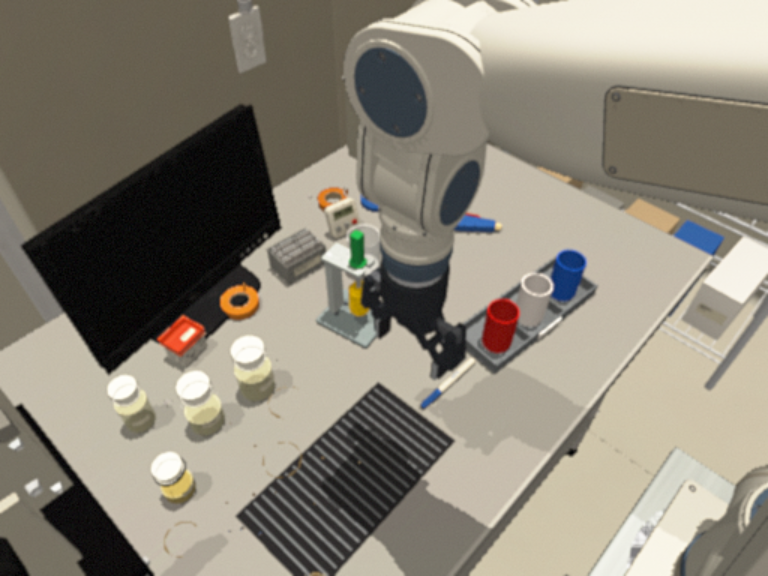

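The picture shows red (500,325), white (535,300) and blue (568,275) upright in their compartments. The brush hangs in its stand at (357,250), and the marker and beaker look unmoved. Handing in.

```bash
python3 -c "
from bench import env; print(env.finish_job())"
```

```text
the job is handed in; nothing more can be done
None
```

Job handed in: the white, blue and red cups were scrubbed in that order on the mat and are back upright in the bin, one per compartment, and the brush hangs in its stand; `env.finish_job()` gave no verdict, so this rests on the last camera check.

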